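Shift the strip bender into third

TASK

Put the strip bender into third gear: push its gear lever through the H-shaped gate, along the left slot into the cross slot, across to the right, then forward (away from you) all the way into the third slot, at the front right, and leave it there. Only push the lever gently with the fingertips or the outside of the fingers: do not grip it or put the fingers round it, do not force it against the gate, and leave the things standing about the machine where they are.

Things in the scene. Friction and masses are not known exactly. Their poses are not given: they have to be found in the camera images.
- bender: grey bench machine for bending metal strip, bolted down, base 250 (x) x 200 (y) mm. Origin: centre of its underside, on the table; x = forward (away from the robot), y = left, z up; turned up to 25 degrees. Nearer the robot: gearbox with a steel H-gate plate, top at 100 mm. Rear: three steel rollers (x = +50 to +125 mm) and a fixed strip, tops at 123 mm or less; only the lever is higher
- gate_centre (a point): centre of the H gate on top of its plate (128 x 122 mm), 100 mm above the table, at x = -40 mm, y = 0 in the machine's frame; the lever's pivot lies 75 mm straight below. A left and a right slot run forward/back, joined half-way by one cross slot. Slots by punched dots: first = front left, second = rear left, third = front right, fourth = rear right (front = away from robot)
- third_slot (a point): where the stem crosses the gate plate's top when fully home in the third slot: 27 mm forward and 21 mm right of gate_centre, in the machine's frame. The cross slot leaves the lever 0.05 rad of play either way fore and aft; its corners are rounded
- lever_knob (a point): centre of the black ball knob, 40 mm across, on the gear lever (stem 10 mm thick); z along the stem, up. 140 mm from the pivot: 165 mm above the table when upright, never under 150. Offset from the pivot in the machine's frame: 140 mm * (sin f, -sin a cos f, cos a cos f), a = lever_across, f = lever_fore. Moves at 2 to 3 N of push on the knob and stays where it is left, no spring
- lever_across (a joint): sideways angle of the gear lever, rad: 0 upright, positive = to the right (machine's -y), hard stops at -0.28 and +0.28. In the left slots it reads about -0.24 to -0.28, in the right slots +0.24 to +0.28; between, the lever can only be in the cross slot
- lever_fore (a joint): fore-and-aft angle of the gear lever, rad: 0 = in the cross slot (neutral), positive = forward, away from the robot; hard stops at -0.34 and +0.34 (ends of the slots). At the start the lever is anywhere along the left slots, from the second to the first
- tape_measure: yellow tape measure, 36x102x62 mm, standing left of the machine; a bystander, to be left alone. Origin: underside
- glue_bottle: small glue bottle, 35 mm across, 104 mm high, left of the machine; a bystander, to be left alone. Origin: underside
- brass_weight: brass weight with a knob, 42 mm across, 56 mm high, right of the machine; a bystander, to be left alone. Origin: underside
- rivet_tin: round tin, 70 mm across, 44 mm high, right of the machine; a bystander, to be left alone. Origin: underside
- marker_black: black marker pen, 16x130x18 mm, lying right of the machine; a bystander, to be left alone. Origin: underside
- pliers_blue: pliers with blue handles, 69x206x17 mm, lying left of the machine; a bystander, to be left alone. Origin: underside

How it is judged:
On the way:
1. the lever has been pushed across to the right side of the gate (value of joint lever_across above 0.2 rad).
At the end, for the whole second after the job is handed in: The lever stands in the third slot (front right): lever_across above 0.22 rad and lever_fore above 0.26 rad (the slot ends at 0.34), at rest; every bystander is within 25 mm of where it stood (value of joint lever_across above 0.22 rad and value of joint lever_fore above 0.26 rad and velocity of joint lever_fore between -0.05 and 0.05 rad/s and distance of each of tape_measure, glue_bottle, brass_weight, rivet_tin, marker_black, pliers_blue from where it was at the start of the episode below 0.025 m); the robot touches nothing.
It fails at once if the fingers are put round the lever (the grasp point comes within 12 mm of the lever's axis, from 90 mm below to 22 mm above the knob's centre): it is to be pushed, not gripped (x of the grasp point in the frame of lever_knob between -0.012 and 0.012 m and y of the grasp point in the frame of lever_knob between -0.012 and 0.012 m and z of the grasp point in the frame of lever_knob between -0.09 and 0.022 m).
It fails at once if the lever or the machine is forced with more than 40 N (contact force between any of the fingers, the arm and bender above 40 N).
It fails at once if a bystander is pushed more than 25 mm away, lifted or carried (distance of any of tape_measure, glue_bottle, brass_weight, rivet_tin, marker_black, pliers_blue from where it was at the start of the episode above 0.025 m).
It also fails if it takes over 48 s, if anything falls off the work surface, if the arm or the gripper's body presses on something with over 40 N, if the wrist force passes 120 N, or if a joint passes its speed limit or range.

ROBOT

A 6-joint arm with a two-finger parallel gripper is mounted at the origin on a cart in front of the work surface, level with it; the furniture and walls round the work are solid. World frame = base frame: x ahead of the robot, y to its left, z up, the work surface at z = 0. Lengths are in m, angles in rad, forces in N, time in s.
With the tool pointing down it reaches from about 0.15 to 0.775 m from the base axis. Payload 6.1 kg.
Tool frame: the origin (TCP) lies midway between the tips of the shut fingers; the grasp point (between the pads) lies 19 mm behind it; z points along the fingers, x is the direction in which the jaws open and shut, and the axes are right-handed (so a half turn about z gives the same grasp; the last joint's range is limited). The gripper opens to 85 mm and grips with 20 to 120 N. Pads are 22 mm wide; open, the fingers measure 114 mm over their backs; the gripper's body (76 mm by 85 mm) begins 54 mm behind the grasp point. The pads swing forward as they close: fully open they stand 13 mm farther back than shut.
Start: joints at [1.208, 0.126, -0.04, 1.405, 0, 1.571], TCP at [0.186, 0.491, 0.205] pointing down, gripper open.
Joint ranges: [-2.72, 2.72], [-0.95, 1.95], [-1.27, 1.35], [-1.78, 2.02], [-1.46, 1.47], [-3.14, 3.14]. Speed limits (rad/s): [2.39, 2.39, 3.01, 3.14, 3.14, 3.14].

INTERFACE

Orientations are given as a 3x3 rotation matrix whose columns are the frame's x, y, z axes.
In Python, from plant import bot gives the robot as it stands. Calls block until the motion is done:
- bot.move_ptp(position, orientation): joint-space move of the TCP to a pose.
- bot.move_linear(position, speed=0.15, ori=None, contact_N=None): straight line of the TCP; ori=None keeps the orientation; speed is the mean speed in m/s. With contact_N (N) it stops when the force on the tool has changed by that much, and returns True; else False.
- bot.set_joints(angles): joint-space move.
- bot.grip(opening, grasp_force=None): finger opening in m; grasp_force is the grip in N (None keeps the last); returns when the fingers have stopped.
- bot.wait(seconds).
- bot.inverse_kinematics(position, orientation): joint angles nearest the present ones, or None.
- bot.get_obs(): the state.
- bot.grab_frame(name): name is "scene" or "top" or "wrist"; returns a dict with "pixels" (420x560x3 uint8, blue, green, red), "intrinsics" (3x3 intrinsics, pixels), "R" (3x3) and "t" (3): a world point X has camera coordinates R X + t; the wrist camera has in their place "mount" (4x4, takes a point from camera to tool coordinates, whose origin is the TCP and whose axes are the tool frame's). Camera axes: x right, y down, z forward; pixel columns grow to the right and rows downward; lengths in m; the calibration is good to about 2 mm. A picture is of the moment at which its call begins: read the wrist's pose just before it. There is no depth.
A pose or a line that the arm cannot do raises bot.PlanningError and nothing moves.
- bot.hand_in(): hands the job in, once; it reports no verdict.
The state is a dict: "clock": time; "q": joint angles; "joint_velocities": joint speeds; "effort": joint torques, N m; "ee_pos": TCP position; "orientation": TCP orientation; "force": force on the tool from outside, world axes, zero at the start; "wrist_torque": the same for the moment, N m; "grip_width": finger opening in m.
Only numpy, scipy, OpenCV 4.12 (cv2) and the standard library are available. Lean on these libraries where they do the work, as an engineer would, in place of code of your own. Each camera call takes 0.05 s, during which the arm holds its last target.

## Working session

There is one attempt and no reset: what is moved stays moved. The work goes in short steps, each a Python script; the robot and the scene stay as the last script left them, time stands still between calls to the robot, and variables do not carry over. Pictures are saved under pics/ and viewed, and the job is handed in when it is done.

```bash
ls; mkdir -p pics; python3 - <<'E'
from plant import bot
import cv2,numpy as np
for n in ("scene","top"):
    f=bot.grab_frame(n); cv2.imwrite(f"pics/{n}0.png",f["pixels"]); np.savez(f"{n}0.npz",**f)
    print(n,f["intrinsics"].round(1).tolist(),(-f["R"].T@f["t"]).round(3),f["R"].round(3).tolist())
o=bot.get_obs();print(o["clock"],o["ee_pos"],o["orientation"].round(2) if hasattr(o["orientation"],'round') else o["orientation"])
E
```

```text
pics
scene [[426.8, 0.0, 279.7], [0.0, 426.8, 206.0], [0.0, 0.0, 1.0]] [-0.104 -0.378  0.936] [[0.513, -0.858, -0.01], [-0.596, -0.347, -0.724], [0.618, 0.377, -0.69]]
top [[380.8, 0.0, 274.4], [0.0, 380.8, 215.8], [0.0, 0.0, 1.0]] [0.493 0.07  1.147] [[0.013, -1.0, 0.022], [-0.994, -0.016, -0.108], [0.108, -0.021, -0.994]]
0.1 [0.186167   0.49045444 0.20410093] [[ 0.35  0.93 -0.  ]
 [ 0.93 -0.35 -0.  ]
 [-0.   -0.   -1.  ]]
```

View pics/scene0.png

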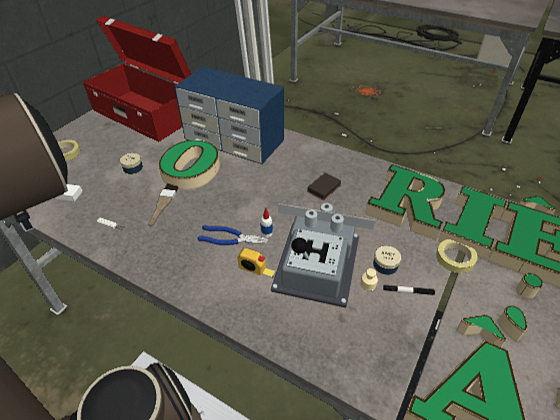

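View pics/top0.png

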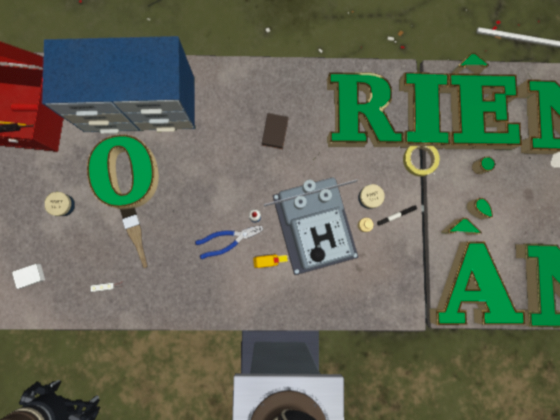

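```bash
python3 - <<'E'
import cv2
a=cv2.imread('pics/top0.png');cv2.imwrite('pics/top0z.png',cv2.resize(a[120:300,170:390],None,fx=3.5,fy=3.3,interpolation=cv2.INTER_CUBIC))
a=cv2.imread('pics/scene0.png');cv2.imwrite('pics/scene0z.png',cv2.resize(a[90:290,200:420],None,fx=3,fy=3,interpolation=cv2.INTER_CUBIC))
E
```

```text
(no output)
```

View pics/top0z.png

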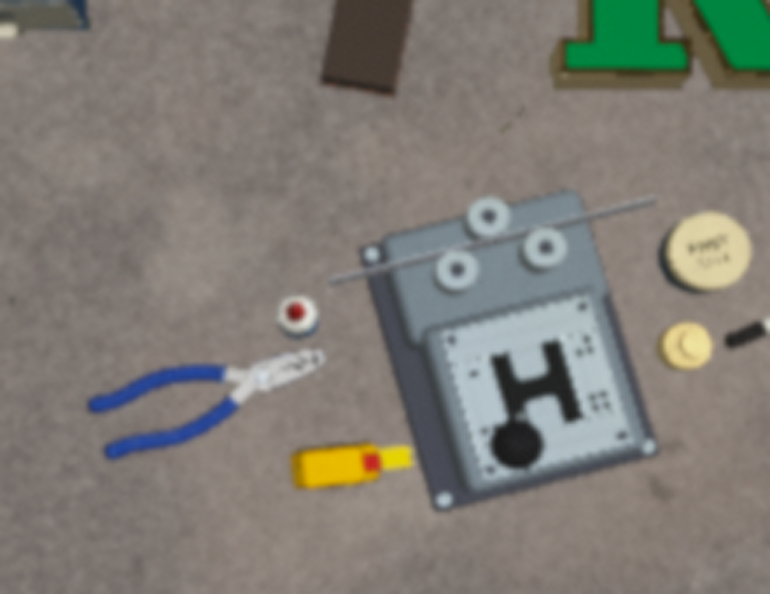

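View pics/scene0z.png

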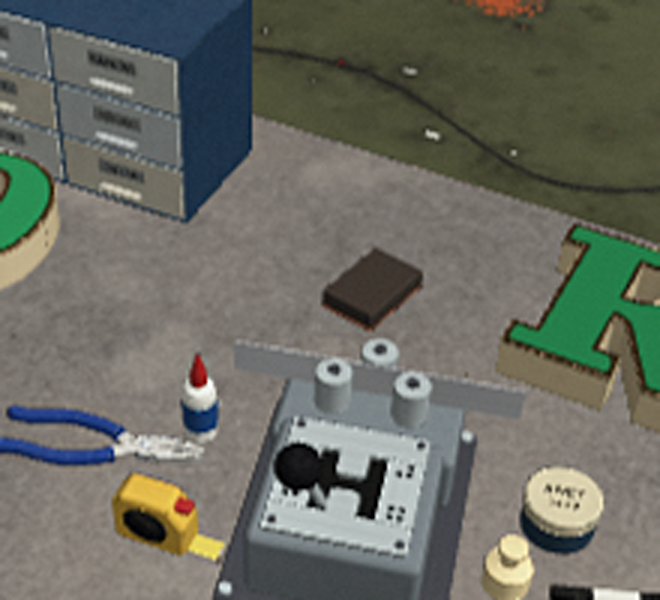

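The lever knob is at about (317,255) in the top view, over the rear-left (second) slot. I'll measure the plate, the H and the knob next.

```bash
cat > h.py <<'E'
import numpy as np,cv2
def plane(f,uv,z):
    d=np.linalg.inv(f["intrinsics"])@np.array([uv[0],uv[1],1.]); d=f["R"].T@d; c=-f["R"].T@f["t"]
    return c+d*(z-c[2])/d[2]
def ray(f,uv):
    d=np.linalg.inv(f["intrinsics"])@np.array([uv[0],uv[1],1.]); d=f["R"].T@d; return -f["R"].T@f["t"],d/np.linalg.norm(d)
def tri(L):
    A=np.zeros((3,3));b=np.zeros(3)
    for c,d in L:
        P=np.eye(3)-np.outer(d,d);A+=P;b+=P@c
    x=np.linalg.solve(A,b); return x,[np.linalg.norm((np.eye(3)-np.outer(d,d))@(x-c)) for c,d in L]
E
python3 - <<'E'
from h import *
T=np.load('top0.npz');S=np.load('scene0.npz')
def comps(m):
    n,l,st,ce=cv2.connectedComponentsWithStats(m.astype(np.uint8)*255); return l,st,ce
for f,name,win in((T,'top',(270,170,365,280)),(S,'scene',(270,190,360,310))):
    im=f['pixels'];g=im.max(2);x0,y0,x1,y1=win
    hsv=cv2.cvtColor(im,cv2.COLOR_BGR2HSV)
    sub=g[y0:y1,x0:x1]; 
    m=sub>175
    l,st,ce=comps(m);i=1+np.argmax(st[1:,4]);print(name,'plate',st[i])
    cs,_=cv2.findContours((l==i).astype(np.uint8),cv2.RETR_EXTERNAL,cv2.CHAIN_APPROX_NONE)
    hull=cv2.convexHull(max(cs,key=cv2.contourArea)); ap=cv2.approxPolyN(hull,4)[0].astype(float)+[x0,y0]
    P=[plane(f,p,0.1) for p in ap];print(ap.tolist());print(np.round(P,4).tolist(),'ctr',np.mean(P,0).round(4))
    print('sides',[round(np.linalg.norm(P[k]-P[(k+1)%4]),4) for k in range(4)], [round(np.degrees(np.arctan2(*(P[(k+1)%4]-P[k])[[1,0]])),1) for k in range(4)])
    m=sub<45
    l,st,ce=comps(m)
    for i in range(1,len(st)):
        if st[i,4]>40: print('dark',st[i],ce[i]+[x0,y0])
    v=np.vstack([sub]);cv2.imwrite(f'pics/{name}m.png',cv2.resize(np.hstack([sub,(sub>175)*255,(sub<45)*255]).astype(np.uint8),None,fx=2.5,fy=4 if 0 else 2.5,interpolation=0))
E
```

```text
top plate [  27   41   52   50 1216]
[[350.0, 253.0], [308.0, 265.0], [296.0, 221.0], [337.0, 208.0]]
[[0.5072, -0.1612, 0.1], [0.473, -0.0456, 0.1], [0.5932, -0.0119, 0.1], [0.6313, -0.1259, 0.1]] ctr [ 0.5512 -0.0861  0.1   ]
sides [np.float64(0.1205), np.float64(0.1249), np.float64(0.1201), np.float64(0.129)] [np.float64(106.5), np.float64(15.7), np.float64(-71.5), np.float64(-164.1)]
dark [ 42  55  23  22 156] [323.33333333 236.13461538]
dark [ 41  77  13  14 131] [317.04580153 254.12977099]
scene plate [  17   39   56   45 1125]
[[343.0, 237.0], [335.0, 274.0], [286.0, 265.0], [298.0, 228.0]]
[[0.6275, -0.1261, 0.1], [0.5072, -0.1602, 0.1], [0.4709, -0.0436, 0.1], [0.5962, -0.008, 0.1]] ctr [ 0.5505 -0.0845  0.1   ]
sides [np.float64(0.125), np.float64(0.1221), np.float64(0.1303), np.float64(0.1222)] [np.float64(-164.2), np.float64(107.3), np.float64(15.9), np.float64(-75.2)]
dark [38  0 25  9 66] [318.57575758 193.37878788]
dark [ 22  48  37  25 388] [308.74484536 247.92268041]
dark [  1 100  75  17  83] [308.86746988 298.48192771]
```

View pics/topm.png

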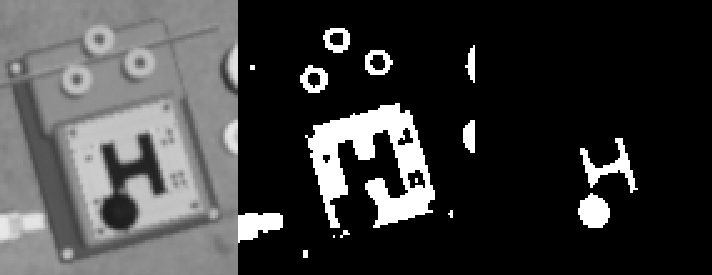

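View pics/scenem.png

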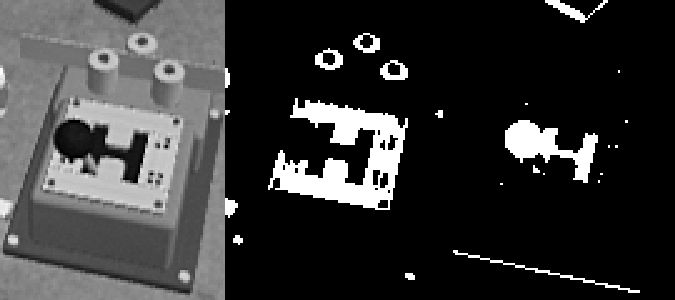

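```bash
cat >> h.py <<'E'
YAW=np.radians(16.0); GC=np.array([0.551,-0.0855,0.1])
Rm=np.array([[np.cos(YAW),-np.sin(YAW),0],[np.sin(YAW),np.cos(YAW),0],[0,0,1]])
PV=GC-[0,0,.075]
def knob(a,f): return PV+Rm@(0.14*np.array([np.sin(f),-np.sin(a)*np.cos(f),np.cos(a)*np.cos(f)]))
def angles(p):
    v=Rm.T@(p-PV); v/=np.linalg.norm(v); return np.arctan2(-v[1],v[2]),np.arcsin(v[0])
E
python3 - <<'E'
from h import *
T=np.load('top0.npz');S=np.load('scene0.npz')
x,r=tri([ray(T,(317,254.3)),ray(S,(299.7,245.7))]);print(x,r,angles(x),np.linalg.norm(x-PV))
for f,n in((T,'t'),(S,'s')):
  q=f['R']@x+f['t'];print(n,q[2])
# predicted
for a,fo in((-.26,-.34),(-.26,-.2),(-.26,-.1),(-.26,0),(.26,.0),(.26,.3)):
    k=knob(a,fo);print(a,fo,k.round(4),[(lambda q:(f['intrinsics']@q)[:2]/q[2])(f['R']@k+f['t']).round(1).tolist() for f in(T,S)])
E
```

```text
[ 0.50209203 -0.06342411  0.15310338] [np.float64(0.00033724724222774014), np.float64(0.0003372472422277746)] (np.float64(-0.2645386215491056), np.float64(-0.29912797207517594)) 0.13888776623127566
t 0.9911900971954134
s 1.0336095039720896
-0.26 -0.34 [ 0.4968 -0.0658  0.1525] [[318.0, 256.3], [299.3, 247.7]]
-0.26 -0.2 [ 0.5145 -0.0593  0.1576] [[315.7, 249.4], [300.6, 240.5]]
-0.26 -0.1 [ 0.5277 -0.0549  0.1596] [[314.2, 244.2], [301.6, 235.8]]
-0.26 0 [ 0.5411 -0.0509  0.1603] [[312.7, 239.0], [302.8, 231.6]]
0.26 0.0 [ 0.5609 -0.1201  0.1603] [[339.2, 231.8], [331.6, 236.9]]
0.26 0.3 [ 0.6002 -0.1071  0.1543] [[333.8, 216.9], [333.6, 226.6]]
```

Gate centre is at about (0.551, -0.0855) with 16° yaw, and the lever reads about (-0.26, -0.30). Both views agree to 0.3 mm. I'll close the fingers and push forward from behind the knob.

```bash
cat >> h.py <<'E'
c,s=np.cos(YAW),np.sin(YAW)
ORI=np.column_stack([[-s,c,0],[c,s,0],[0,0,-1.]])  # tool x = machine y, tool y = machine x
def W(mx,my,z): return (Rm@np.array([mx,my,0]))+np.array([GC[0],GC[1],z])   # about gate centre
def M(p): return Rm.T@(np.array(p)-GC*[1,1,0])
def st(bot,t=''):
    o=bot.get_obs();print(t,'t',round(o['clock'],2),'M',M(o['ee_pos']).round(4),'F_m',(Rm.T@np.array(o['force'])).round(1),'q',np.round(o['q'],2))
def snap(bot,tag):
    for n in('top','scene'):
        f=bot.grab_frame(n);np.savez(f'{n}{tag}.npz',**f)
        w=(170,290,160,290) if n=='top' else (180,300,250,380)
        cv2.imwrite(f'pics/{n}{tag}.png',cv2.resize(f['pixels'][w[0]:w[1],w[2]+ (80 if n=='top' else 0):w[3]+(90 if n=='top' else 0)],None,fx=4,fy=4,interpolation=cv2.INTER_CUBIC))
E
python3 - <<'E'
from h import *
from plant import bot
bot.grip(0.0)
bot.move_ptp(W(-0.095,0.037,0.24),ORI); st(bot,'above')
bot.move_linear(W(-0.095,0.037,0.138),speed=0.15); st(bot,'down')
bot.move_linear(W(-0.072,0.037,0.138),speed=0.06,contact_N=10); st(bot,'near')
print(bot.move_linear(W(-0.045,0.037,0.141),speed=0.04,contact_N=12)); st(bot,'mid')
print(bot.move_linear(W(-0.033,0.037,0.142),speed=0.04,contact_N=12)); st(bot,'end')
snap(bot,'1')
E
```

```text
above t 3.1 M [-0.0948  0.0374  0.24  ] F_m [0.  0.5 0.8] q [-0.17 -0.   -0.1   1.47  0.   -0.45]
down t 3.93 M [-0.0945  0.037   0.1388] F_m [ 0.5 -0.3 -0.4] q [-0.17  0.   -0.31  1.25  0.   -0.45]
near t 4.47 M [-0.0718  0.0371  0.1379] F_m [-0.4  0.4 -0.2] q [-0.15  0.04 -0.28  1.25 -0.   -0.43]
True
mid t 4.88 M [-0.0614  0.0375  0.1401] F_m [-3.   0.3  5.1] q [-0.14  0.06 -0.25  1.26  0.   -0.42]
True
end t 5.24 M [-0.0557  0.038   0.1419] F_m [-2.9  0.7  7.5] q [-0.13  0.07 -0.24  1.27  0.   -0.41]
```

View pics/scene1.png

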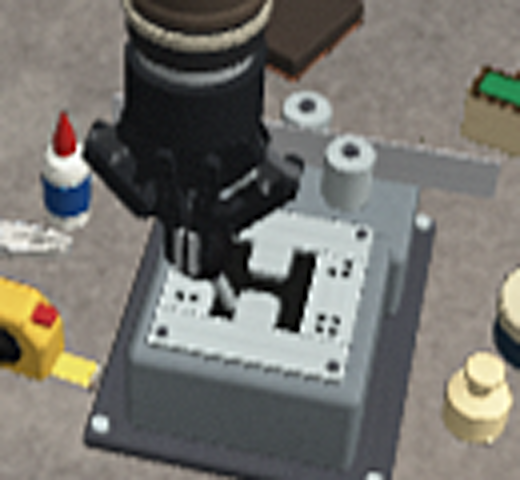

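View pics/top1.png

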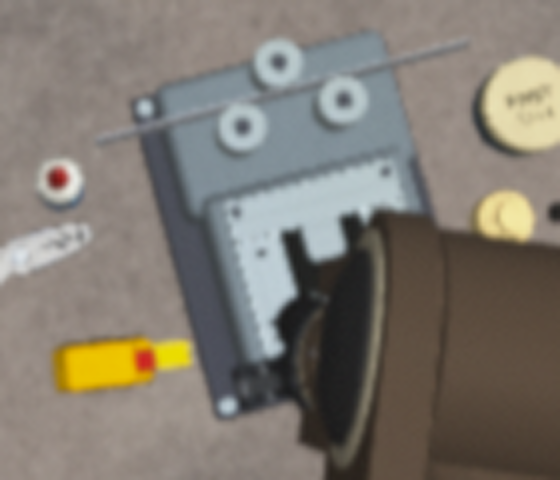

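The knob is moving. The upward force is friction, because the knob's rear face rises as the lever swings. I'll follow that rise during the push.

```bash
python3 - <<'E'
from h import *
from plant import bot
for x,z in((-.0557,.145),(-.045,.1485),(-.033,.1515)):
    print(bot.move_linear(W(x,0.0375,z),speed=0.03,contact_N=12)); st(bot,x)
bot.move_linear(W(-0.06,0.0375,0.1515),speed=0.08); st(bot,'back')
bot.move_linear(W(-0.095,0.0375,0.16),speed=0.1)
snap(bot,'2')
f=bot.grab_frame('wrist');cv2.imwrite('pics/w2.png',f['pixels'])
E
```

```text
False
-0.0557 t 5.64 M [-0.0553  0.0374  0.1451] F_m [-0.3  0.1  0.6] q [-0.13  0.07 -0.23  1.27  0.   -0.41]
False
-0.045 t 6.17 M [-0.0449  0.0375  0.1485] F_m [-2.1 -0.9  1.9] q [-0.12  0.09 -0.2   1.28  0.   -0.4 ]
False
-0.033 t 6.72 M [-0.0324  0.0374  0.1516] F_m [ 0.5 -0.2  0.7] q [-0.11  0.11 -0.17  1.29  0.   -0.39]
back t 7.21 M [-0.0604  0.0374  0.1518] F_m [ 0.6  0.1 -1.1] q [-0.14  0.06 -0.22  1.29  0.   -0.41]
```

View pics/scene2.png

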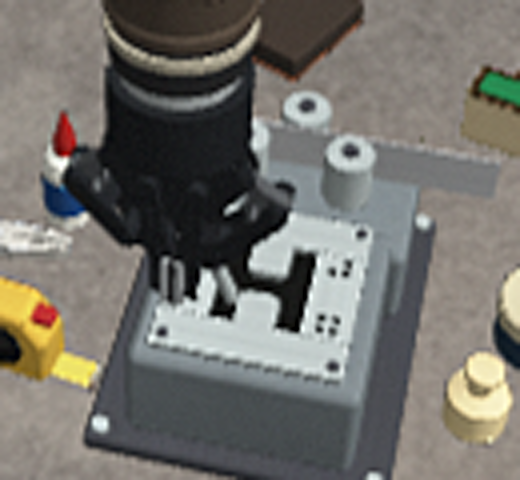

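View pics/top2.png

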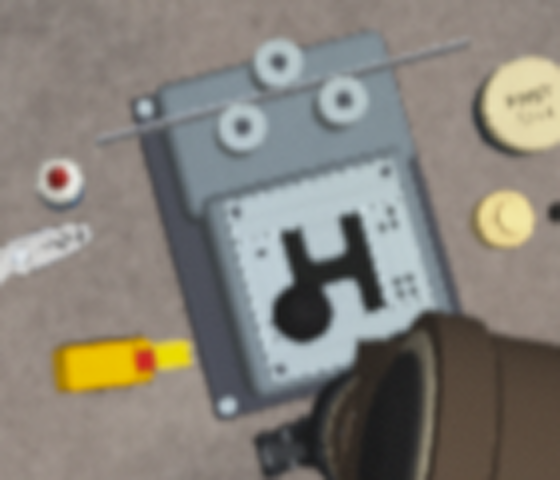

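View pics/w2.png

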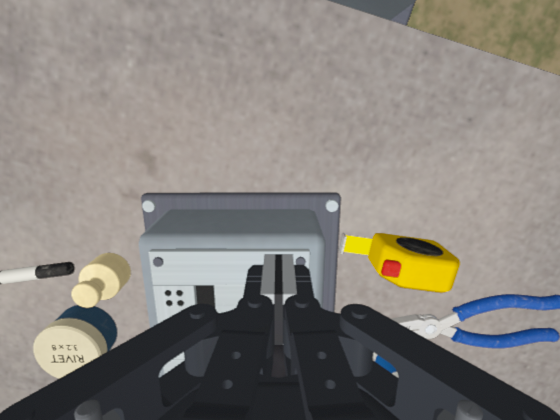

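The knob is at about (315.5,248) in the top view, roughly f=-0.17. It's either short of neutral or was dragged back on the retreat, so I'll repeat the push with pictures along the way.

```bash
cat >> h.py <<'E'
def knob_top(f,a=None):
    """knob from the top view: dark round blob near knob; ray meets the sphere of 140 mm about pivot"""
    g=f['pixels'].max(2).astype(np.uint8)[200:280,280:360]
    m=(g<45).astype(np.uint8); m=cv2.morphologyEx(m,cv2.MORPH_OPEN,cv2.getStructuringElement(cv2.MORPH_ELLIPSE,(9,9)))
    n,l,s_,ce=cv2.connectedComponentsWithStats(m)
    for i in range(1,n):
        uv=ce[i]+[280,200]; c0,d=ray(f,uv); w=c0-PV;b=w@d;q=b*b-(w@w-.14**2)
        if q>0:
            p=c0+d*(-b-np.sqrt(q)); print('blob',s_[i],uv.round(1),'af',np.round(angles(p),3),'M',M(p).round(4))
E
python3 - <<'E'
from h import *
knob_top(np.load('top0.npz'));knob_top(np.load('top2.npz'))
from plant import bot
print(bot.grab_frame('wrist')['mount'].round(3))
bot.move_linear(W(-0.065,0.0375,0.148),speed=0.1); st(bot)
print(bot.move_linear(W(-0.045,0.0375,0.149),speed=0.04,contact_N=12)); st(bot)
snap(bot,'3')
E
```

```text
blob [ 31  48  13  13 123] [317.1 254.2] af [-0.264 -0.296] M [-0.0409  0.0349  0.1543]
blob [ 29  42  13  13 119] [315.  247.9] af [-0.265 -0.17 ] M [-0.0237  0.0361  0.1582]
blob [ 50  61  14  19 206] [337.5 271.3] af [ 0.098 -0.794] M [-0.0998 -0.0096  0.1227]
[[ 1.     0.001  0.001  0.   ]
 [-0.001  0.953  0.303 -0.077]
 [-0.001 -0.303  0.953 -0.17 ]
 [ 0.     0.     0.     1.   ]]
 t 8.39 M [-0.065   0.0377  0.1474] F_m [-0.4  0.1  0.3] q [-0.14  0.06 -0.24  1.28 -0.   -0.42]
False
 t 9.04 M [-0.045   0.0375  0.1489] F_m [ 0.4  0.9 -0.1] q [-0.12  0.09 -0.2   1.28  0.   -0.4 ]
```

View pics/scene3.png

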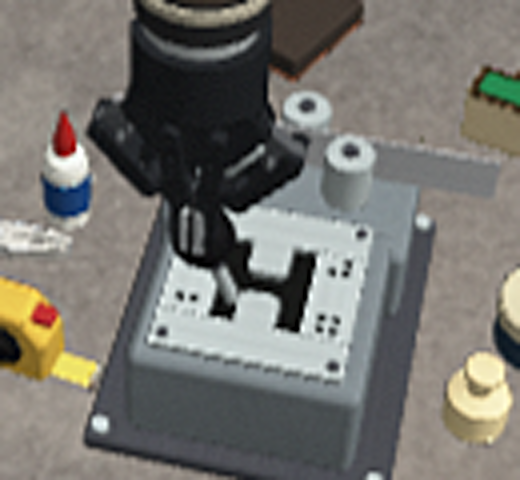

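View pics/top3.png

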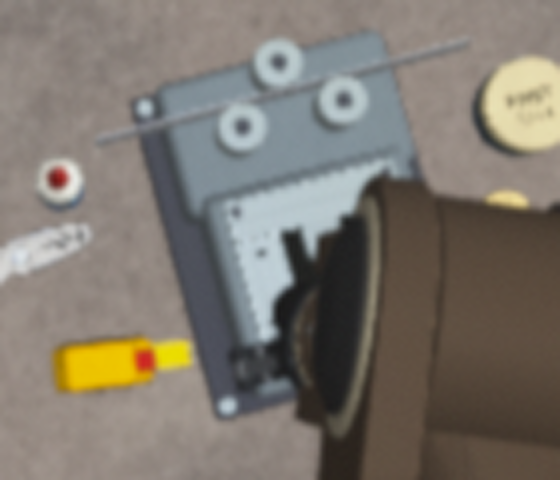

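```bash
python3 - <<'E'
from h import *
from plant import bot
print(bot.move_linear(W(-0.033,0.0375,0.150),speed=0.04,contact_N=12)); st(bot)
snap(bot,'4')
bot.move_linear(W(-0.039,0.0375,0.150),speed=0.04); st(bot)
snap(bot,'5')
a=[cv2.imread(f'pics/scene{k}.png') for k in (1,3,4,5)]
cv2.imwrite('pics/cmp.png',cv2.resize(np.vstack([np.hstack([x[80:380,80:400] for x in a[:2]]),np.hstack([x[80:380,80:400] for x in a[2:]])]),None,fx=1,fy=1))
E
```

```text
False
 t 9.59 M [-0.0326  0.0377  0.1504] F_m [-2.1  1.8  5. ] q [-0.11  0.11 -0.17  1.29  0.   -0.39]
 t 9.99 M [-0.0393  0.0373  0.1497] F_m [ 1.1 -1.2 -0.3] q [-0.12  0.1  -0.19  1.29 -0.   -0.4 ]
```

View pics/cmp.png

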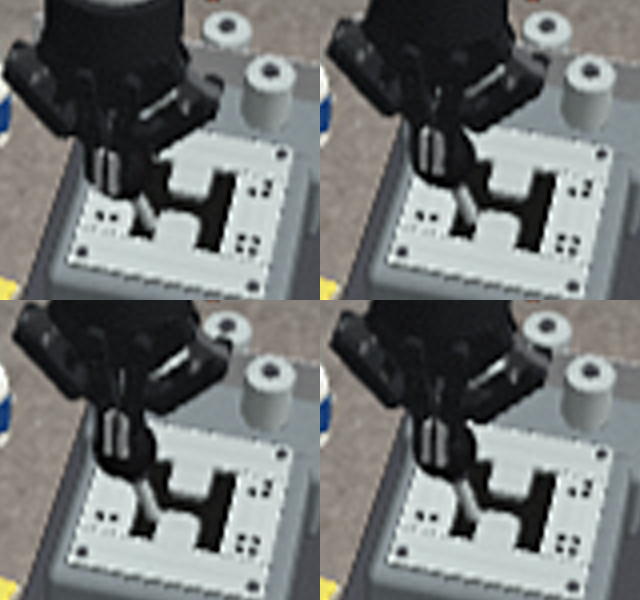

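```bash
python3 - <<'E'
from h import *
from plant import bot
o=bot.get_obs();print(o['grip_width'],o['clock'])
T=np.load('scene5.npz')
def pr(p):
    q=T['R']@p+T['t'];u=(T['intrinsics']@q)[:2]/q[2];return ((u-[250,180])*4)
im=cv2.imread('pics/scene5.png')
p=np.array(o['ee_pos'])
for d in((0,0,0),(.011,0,0),(-.011,0,0),(0,.0145,0),(0,-.0145,0),(0,0,.019)):
    u=pr(p+Rm@np.array(d));print(d,u.round(0));cv2.circle(im,tuple(int(v) for v in u),3,(0,0,255),-1)
for fo,c in((-.17,(0,255,0)),(-.1,(255,0,0))):
    cv2.circle(im,tuple(int(v) for v in pr(knob(-.265,fo))),33,c,1)
cv2.imwrite('pics/s5a.png',im)
E
```

```text
0.0001367301204527301 10.0917
(0, 0, 0) [195. 263.]
(0.011, 0, 0) [199. 250.]
(-0.011, 0, 0) [190. 277.]
(0, 0.0145, 0) [171. 259.]
(0, -0.0145, 0) [218. 268.]
(0, 0, 0.019) [195. 243.]
```

View pics/s5a.png

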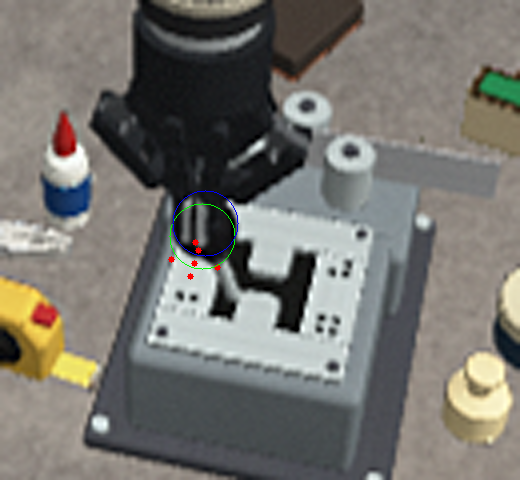

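```bash
python3 - <<'E'
from h import *
T=np.load('scene2.npz')
def pr(p):
    q=T['R']@p+T['t'];u=(T['intrinsics']@q)[:2]/q[2];return u
im=cv2.resize(T['pixels'][200:280,260:350],None,fx=8,fy=7.5,interpolation=cv2.INTER_CUBIC)
im=np.ascontiguousarray(cv2.convertScaleAbs(im,alpha=2.2))
for z in(0,.019,.038):
  for d in((0,0),(.011,0),(-.011,0),(0,.0145),(0,-.0145)):
    u=(pr(W(-.095+d[0],.0375+d[1],.16+z))-[260,200])*[8,7.5];cv2.circle(im,tuple(int(v) for v in u),3,(0,0,255) if z==0 else (0,255,0) if z<.03 else (255,0,0),-1)
cv2.imwrite('pics/s2a.png',im)
E
```

```text
(no output)
```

View pics/s2a.png

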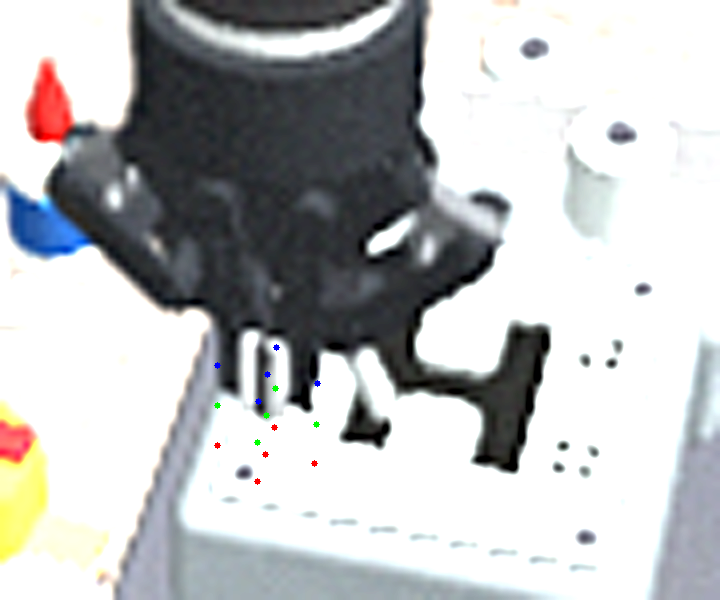

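```bash
python3 - <<'E'
from h import *
from plant import bot
f=bot.grab_frame('wrist');K=f['intrinsics'];Mi=np.linalg.inv(f['mount'])
print(bot.get_obs()['ee_pos'],M(bot.get_obs()['ee_pos']))
im=f['pixels'].copy()
for z,c in((0,(0,0,255)),(-.019,(0,255,0)),(-.025,(255,0,0))):
  for d in((0,0),(0,.011),(0,-.011),(.0145,0),(-.0145,0)):
    q=(Mi@[d[0],d[1],z,1])[:3];u=(K@q)[:2]/q[2];print(z,d,u.round(0));cv2.circle(im,tuple(int(v) for v in u),2,c,-1)
cv2.imwrite('pics/w5.png',im)
E
```

```text
[ 0.50314645 -0.06031543  0.14974912] [-0.03905798  0.03739919  0.14974912]
0 (0, 0) [277. 246.]
0 (0, 0.011) [277. 264.]
0 (0, -0.011) [277. 228.]
0 (0.0145, 0) [303. 246.]
0 (-0.0145, 0) [251. 246.]
-0.019 (0, 0) [277. 262.]
-0.019 (0, 0.011) [277. 282.]
-0.019 (0, -0.011) [277. 242.]
-0.019 (0.0145, 0) [306. 262.]
-0.019 (-0.0145, 0) [248. 262.]
-0.025 (0, 0) [277. 268.]
-0.025 (0, 0.011) [277. 288.]
-0.025 (0, -0.011) [277. 247.]
-0.025 (0.0145, 0) [307. 268.]
-0.025 (-0.0145, 0) [247. 268.]
```

View pics/w5.png

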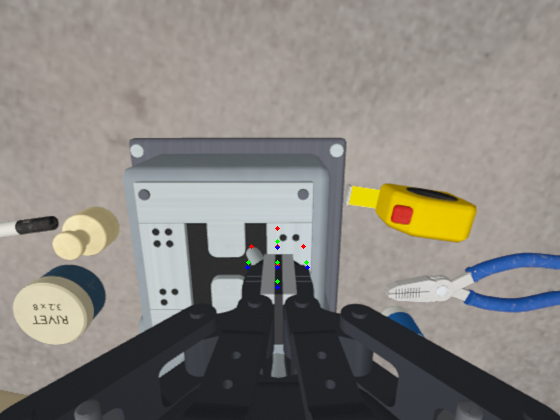

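Both cameras show the real fingertips sitting roughly 22–25 mm higher than the stated TCP. That means I've been riding on the upper half of the knob, which explains the upward force. I'll back off, go lower (TCP z about 0.118) and push again.

```bash
python3 - <<'E'
from h import *
from plant import bot
bot.move_linear(W(-0.065,0.0375,0.150),speed=0.12)
print(bot.move_linear(W(-0.065,0.0375,0.118),speed=0.12,contact_N=8)); st(bot)
print(bot.move_linear(W(-0.045,0.0375,0.119),speed=0.05,contact_N=10)); st(bot)
print(bot.move_linear(W(-0.033,0.0375,0.123),speed=0.03,contact_N=10)); st(bot)
bot.move_linear(W(-0.095,0.0375,0.123),speed=0.12);st(bot)
snap(bot,'6')
knob_top(np.load('top6.npz'))
E
```

```text
False
 t 10.93 M [-0.0649  0.0376  0.1178] F_m [-0.3  0.   1.4] q [-0.14  0.07 -0.3   1.21  0.   -0.42]
False
 t 11.47 M [-0.0447  0.0375  0.119 ] F_m [-1.1  0.8 -0.7] q [-0.12  0.1  -0.26  1.22  0.   -0.4 ]
False
 t 12.05 M [-0.0328  0.0375  0.123 ] F_m [-1.6  0.  -1.1] q [-0.11  0.12 -0.23  1.23  0.   -0.39]
 t 12.72 M [-0.0944  0.0372  0.1234] F_m [ 0.4 -0.5  0.2] q [-0.17  0.01 -0.34  1.22  0.   -0.45]
blob [ 27  34  13  13 121] [313. 240.] af [-0.26  -0.019] M [-0.0027  0.036   0.1603]
blob [ 46  61  13  19 194] [332.5 271.1] af [-0.039 -0.751] M [-0.0955  0.0039  0.1273]
```

View pics/top6.png

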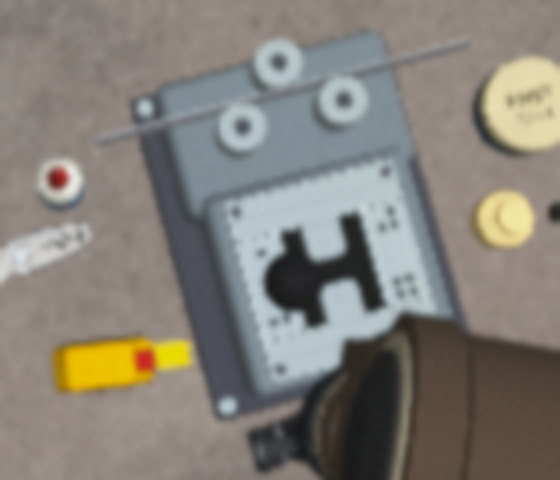

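View pics/scene6.png

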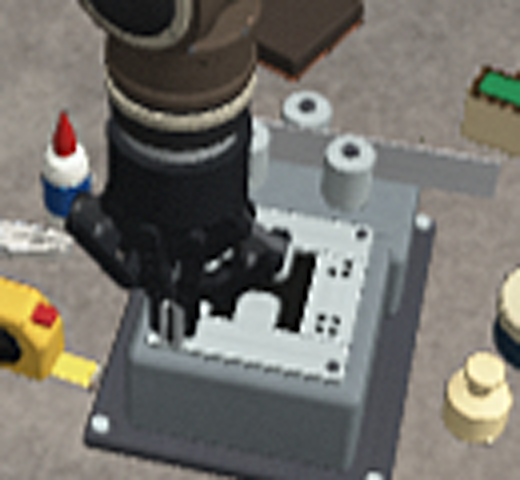

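f is about -0.02 and the lever is in the cross slot. I'll turn the gripper 90° so its slim side face pushes, and go round to the left of the knob.

```bash
cat >> h.py <<'E'
ORI2=np.column_stack([[c,s,0],[s,-c,0],[0,0,-1.]])  # tool x = machine x, tool y = -machine y
E
python3 - <<'E'
from h import *
from plant import bot
bot.move_linear(W(-0.06,0.095,0.19),speed=0.2)
bot.move_ptp(W(0,0.088,0.19),ORI2); st(bot)
print(bot.move_linear(W(0,0.085,0.125),speed=0.12,contact_N=8)); st(bot)
for y,z in((.064,.126),(.045,.130),(.03,.132),(.01,.131),(-.0055,.129)):
    r=bot.move_linear(W(-0.001,y,z),speed=0.05,contact_N=10); st(bot,r)
    if r: break
snap(bot,'7')
E
```

```text
t 14.86 M [-0.0005  0.0877  0.1896] F_m [ 0.1 -0.6  0.5] q [-0.    0.13 -0.07  1.37 -0.    1.29]
False
 t 15.55 M [0.0002 0.0849 0.1256] F_m [ 0.6 -0.4  0.2] q [-0.01  0.14 -0.19  1.23  0.    1.28]
False t 16.12 M [-0.0011  0.0635  0.126 ] F_m [0.4 0.3 0.6] q [-0.05  0.15 -0.18  1.24 -0.    1.25]
False t 16.67 M [-0.0011  0.0443  0.1298] F_m [ 0.3  0.9 -0.8] q [-0.08  0.16 -0.16  1.25 -0.    1.21]
False t 17.12 M [-0.001   0.0293  0.1319] F_m [-0.3  0.5  1.3] q [-0.11  0.17 -0.14  1.25 -0.    1.19]
False t 17.67 M [-0.0011  0.0094  0.1308] F_m [-0.  -0.2  0.8] q [-0.14  0.19 -0.13  1.25 -0.    1.15]
False t 18.13 M [-0.0011 -0.006   0.1288] F_m [-0.5 -0.  -0.2] q [-0.16  0.2  -0.12  1.25 -0.    1.13]
```

View pics/scene7.png

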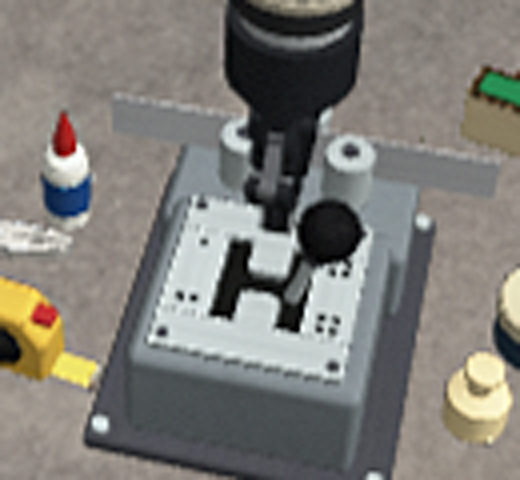

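View pics/top7.png

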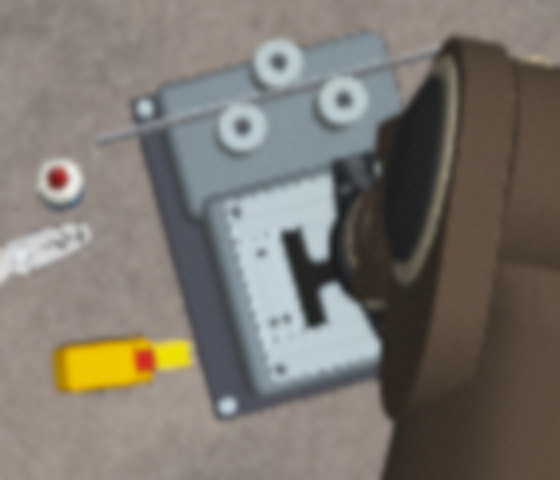

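The lever is across on the right: the knob is at (332.5,237.8) in the scene view, so a is about 0.265. Next I go back round behind the knob and push forward.

```bash
python3 - <<'E'
from h import *
from plant import bot
bot.move_linear(W(-0.002,0.02,0.129),speed=0.1)
bot.move_linear(W(-0.06,0.02,0.2),speed=0.2)
bot.move_ptp(W(-0.07,-0.036,0.2),ORI); st(bot)
print(bot.move_linear(W(-0.07,-0.036,0.123),speed=0.12,contact_N=8)); st(bot)
for x,z in((-.032,.124),(-.015,.126),(.0,.124),(.0115,.121)):
    r=bot.move_linear(W(x,-.036,z),speed=0.05,contact_N=12); st(bot,r)
    if r: break
snap(bot,'8')
bot.move_linear(W(-0.08,-.036,.124),speed=0.15); snap(bot,'9'); knob_top(np.load('top9.npz'))
E
```

```text
t 20.73 M [-0.0699 -0.0358  0.1994] F_m [-0.8 -0.4  0.3] q [-0.27  0.1  -0.08  1.39  0.   -0.55]
False
 t 21.52 M [-0.0697 -0.0362  0.1237] F_m [-0.6 -0.1  0.6] q [-0.28  0.12 -0.23  1.23  0.   -0.55]
False t 22.43 M [-0.0322 -0.036   0.1238] F_m [-0.6 -0.5 -0.2] q [-0.24  0.18 -0.16  1.24 -0.   -0.52]
False t 22.93 M [-0.0144 -0.0359  0.126 ] F_m [0.7 0.2 0.7] q [-0.22  0.2  -0.12  1.25  0.   -0.5 ]
False t 23.38 M [ 0.0005 -0.0359  0.1239] F_m [-0.5  0.1  0. ] q [-0.21  0.23 -0.09  1.25  0.   -0.49]
False t 23.77 M [ 0.0118 -0.036   0.1207] F_m [ 1.5 -0.4  0.5] q [-0.2   0.25 -0.07  1.25  0.   -0.48]
blob [ 49  11  12  12 112] [334.3 216.4] af [0.274 0.308] M [ 0.0424 -0.0361  0.1534]
```

View pics/scene9.png

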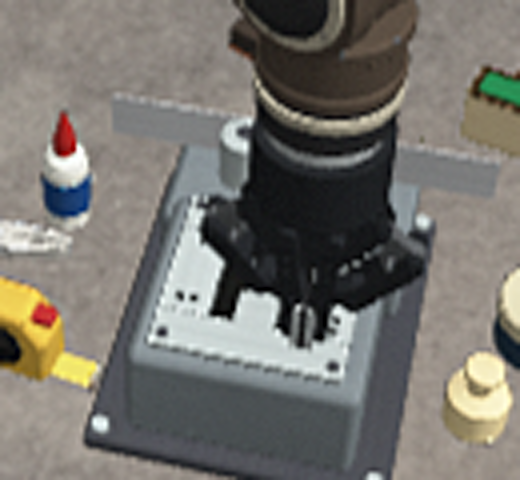

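View pics/top9.png

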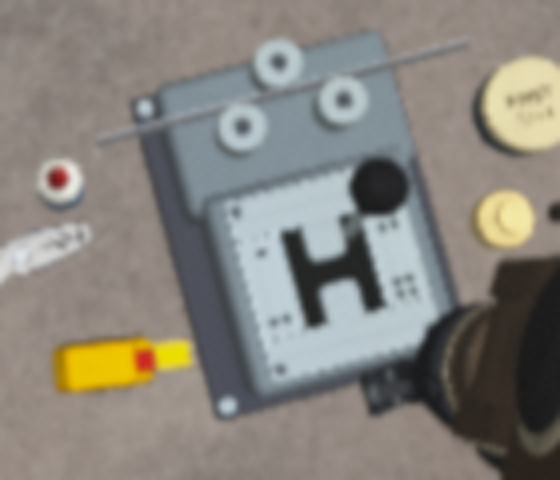

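The lever now reads about (0.274, 0.308). I'll give it a gentle, force-limited nudge to the end of the slot, then retreat, check and hand in.

```bash
python3 - <<'E'
from h import *
from plant import bot
bot.move_linear(W(0.003,-.036,.121),speed=0.15)
r=bot.move_linear(W(0.0155,-.036,.120),speed=0.03,contact_N=8); st(bot,r)
bot.move_linear(W(-0.08,-.036,.124),speed=0.15)
bot.move_linear(W(-0.13,-.036,.22),speed=0.2)
snap(bot,'10'); knob_top(np.load('top10.npz')); st(bot)
f0=np.load('top0.npz')['pixels'];f1=np.load('top10.npz')['pixels']
d=cv2.absdiff(f0,f1).max(2)
for n,(x,y,w,h) in dict(tin=(358,180,30,30),weight=(357,215,19,19),marker=(376,203,45,24),pliers=(192,224,74,38),glue=(246,206,17,18),tape=(250,250,38,22)).items(): print(n,(d[y:y+h,x:x+w]>25).sum())
E
```

```text
False t 25.99 M [ 0.0154 -0.036   0.1201] F_m [-1.1 -0.7  0.7] q [-0.2   0.26 -0.07  1.25 -0.   -0.48]
blob [ 48  10  12  12 111] [333.6 215.4] af [0.271 0.331] M [ 0.0455 -0.0354  0.1526]
 t 27.57 M [-0.1299 -0.0356  0.2183] F_m [-0.3  0.8  0.1] q [-0.34  0.01 -0.13  1.43  0.   -0.62]
tin 0
weight 0
marker 0
pliers 0
glue 0
tape 0
```

View pics/scene10.png

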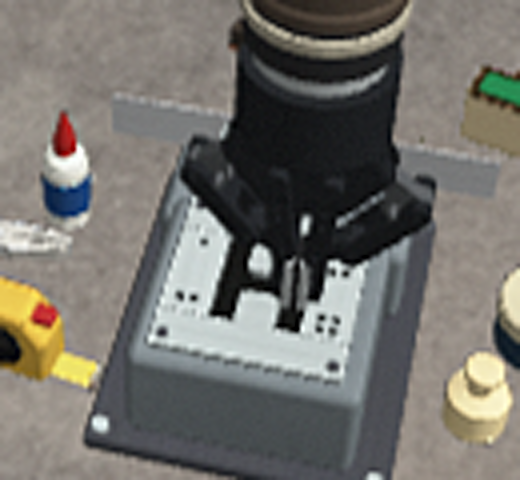

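The lever is home at about (0.27, 0.33), the arm is clear, and the bystanders' pixels haven't changed.

```bash
python3 -c "
from plant import bot
print(bot.hand_in(), bot.get_obs()['clock'])"
```

```text
the job is handed in; nothing more can be done
the job is handed in; nothing more can be done
```

The bender's lever is in third gear and the job is handed in, at about 28 s on the clock; no verdict is reported. With the fingers shut, I pushed the knob forward into the cross slot, across to the right from its left side, then forward into the third slot.

**Last checks:**
- **Lever:** the top view put it at about 0.27 rad across and 0.33 rad forward, against the required 0.22 and 0.26. In the final scene view the gripper hid the knob, so this rests on the top view alone.
- **Bystanders:** the top-view pixels round all six are unchanged from the start.
- **Robot:** it stood clear of everything, and the tool force was below 1 N.
- **Forces:** the force readings I took after each move were never above about 8 N.

**What disagreed:**
- **Fingertip height:** in the scene and wrist cameras the real fingertips sat roughly 22–25 mm higher than the stated TCP. My first pushes therefore rode on the upper half of the knob, gave upward force and left the lever short of neutral. I lowered the tool by about 30 mm, and the later pushes went as planned.
- **First push result:** after the second of those early pushes, the finger position and the measured lever angle did not match. The knob may have slid or been dragged back; I repeated the push rather than find the cause.

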